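# Close the pastry carton and hang its order marker back

## Task

The pastries are packed: first lift the steel order marker off the carton's front wall and hang it astride the bar of the small rail stand, let go of it there, and leave it hanging. Then fold both side flaps of the carton in and down flat, and last fold the big lid down over them until it is fully closed. Press gently so that the carton is not crushed, and leave the tub, jar, plate, small bowl and ring cutter where they are.

Things in the scene. Friction and masses are not known exactly. Their poses are not given: they have to be found in the camera images.
- carton: open cardboard pastry carton fixed on a 3 mm mat; 140 (x) x 180 (y) mm outside, rim 83 mm above the table. Origin: centre of its footprint, on the table; x points from the front wall (robot side) to the back wall, where the lid is hinged; y to the left flap. Walls 4 mm, front wall 8 mm thick (centre at x = -66 mm). Pastries inside, tops at 53 mm.
- left_flap (a joint): side flap on the carton's +y wall, 126 mm along x, 70 mm from hinge to free edge, 4 mm thick; hinge line along the carton's x at y = +90, z = 83 mm. 0 = folded in flat over the opening, 1.57 = upright, more = leaning outward. It stays where it is left; about 1 N moves it.
- right_flap (a joint): the same on the -y wall: hinge line at y = -90, z = 83 mm; 0 = folded in flat, 1.57 = upright, more = leaning outward
- lid (a joint): lid of the carton, 180 mm along y, 146 mm from hinge to free edge, 4 mm thick, with a 20 mm lip at right angles along the free edge (comes down outside the front wall); hinge line along the carton's y at x = +70, z = 87 mm. 0 = closed flat (upper face 91 mm above the table), 1.57 = upright, more = leaning away from the robot. It stays where it is left.
- lid_edge (a point): middle of the lid's free edge, on its outer (upper when closed) face
- left_flap_edge (a point): middle of the left flap's free edge, on its outer (upper when closed) face
- right_flap_edge (a point): middle of the right flap's free edge, on its outer (upper when closed) face
- marker: order marker: tent-shaped dark steel saddle, 70 mm along y, 100 g. Two 55 mm legs splay from a 22 mm wide ridge plate to 46 mm apart; gap 16 mm under the ridge, running along y. Grip its upright tab: 10 mm thick in x, 60 mm wide in y, from 3 to 37 mm above the origin. Origin: middle of the ridge plate's underside, which rests on the carton's front rim at the start and on the bar's top when hung.
- rail: fixed aluminium rail stand: a horizontal bar 200 mm long along its y, 12 mm thick, its centre line 140 mm above the table, on a post at each end. Origin: on the table under the middle of the bar.
- rail_mid (a point): middle of the rail's bar, on its centre line
- tub: bystander: white open tub, 136 mm across, 125 mm high; origin under its centre
- jar: bystander: amber jar, 68 mm across, 110 mm high; origin under its centre
- plate: bystander: white plate, 180 mm across, 18 mm high; origin under its centre
- ramekin: bystander: small white bowl, 68 mm across, 40 mm high; origin under its centre
- cutter: bystander: steel ring cutter, 68 mm across, 45 mm high; origin under its centre
Mind the look-alikes: they are no part of the job. Leave any blue, pink or red look-alike of the marker alone.

How it is judged:
By the outcome, as a careful person would: the job done as asked, in the order asked, and still so for the second after the job is handed in, with the robot touching nothing.
It also fails if it takes over 64 s, if anything falls off the work surface, if the arm or the gripper's body presses on something with over 40 N, if the wrist force passes 120 N, or if a joint passes its speed limit or range.

## Robot

A 7-joint arm with a two-finger parallel gripper is mounted at the origin on the work surface. World frame = base frame: x ahead of the robot, y to its left, z up, the work surface at z = 0. Lengths are in mm, angles in rad, forces in N, time in s.
With the tool pointing down it reaches from about 400 to 900 mm from the base axis. Payload 5.5 kg.
Tool frame: the origin (TCP) lies at the very end of the fingers, on their centre line; the grasp point (between the pads) lies 19 mm behind it; z points along the fingers, y is the line along which they close (so a half turn about z gives the same grasp; the last joint's range is limited). The gripper opens to 92 mm and grips with 3 to 60 N. Pads are 19 mm wide; open, the fingers measure 130 mm over their backs; the gripper's body (75 mm by 190 mm) begins 47 mm behind the grasp point.
Start: joints at [1.5, 0.501, -0.427, 1.55, 0.221, 1.138, -0.21], TCP at [212.996, -614.111, 226.729] pointing down, gripper open.
Joint ranges: [-2.88, 2.88], [-0.31, 2.03], [-1.54, 1.56], [0.2, 2.42], [-1.41, 4.55], [0.19, 2.02], [-2.57, 2.57]. Speed limits (rad/s): [2.57, 2.57, 3.14, 3.14, 3.14, 3.14, 3.14].

## Interface

Orientations are given as a unit quaternion [x, y, z, w].
In Python, from cell import get_obs, camera, job_done gives the robot as it stands.
- The arm moves only by the shell command python3 -m jog 'ROWS' [FORCE]. ROWS is JSON, a list of rows, each an object with "offset": the shift along the tool's x, y, z in m, a list of three; "angular": the turn, a rotation vector about the tool's x, y, z in rad, a list of three; "grip": the closure, from -1 (fully open) to 1 (shut). In form: [{"offset": [x, y, z], "angular": [wx, wy, wz], "grip": grip}, ...]. A call has 1 to 12 rows; each row shifts and turns the commanded pose from where the row before left it, along the tool's axes as they then stand; what a row does not reach is not made up. A row lasts 1/8 s, in which the tool goes at most 62.5 mm and 10.7 degrees, less where a joint would pass 70% of its speed; a pose out of reach is approached as far as the arm can. A call is refused whole if a number of a shift passes 0.0625 or a number of a turn 0.188, either way. A call with a gripper value outside its range is refused whole. The fingers move at their own pace and stop on an object; FORCE is the grip in N (left out, the last holds). Time passes only in rows, so rows that do not move let the fingers close. It gives the time, the measured TCP pose, the force, the opening and the grip force at its end, in the units of the state.
- get_obs(): the state, without advancing time (a new reading comes with each control period).
- camera(name): name is "scene" or "top" or "wrist"; returns a dict with "color" (480x640x3 uint8, blue, green, red), "camera_matrix" (3x3 intrinsics, pixels), "eye" and "attitude" of the camera in the world. Camera axes: x right, y up, looking along -z (the intrinsics and any distortion apply to the point x, -y, -z); pixel columns grow to the right and rows downward; lengths in mm; the calibration is good to about 2 mm. A picture is of the moment at which its call begins. There is no depth.
- job_done(): hands the job in; it is judged then, once.
The state is a dict: "clock": time; "joint_pos": joint angles; "joint_velocities": joint speeds; "tau": joint torques, N m; "ee_pos": TCP position; "tcp_rot": TCP orientation; "ft_force": force on the tool from outside, world axes, zero at the start; "moment": the same for the moment, N m; "width": opening from 0.0 (shut) to 1.0 (fully open); "grasp_force": force on a finger pad.
Only numpy, scipy, OpenCV 4.12 (cv2) and the standard library are available. Lean on these libraries where they do the work, as an engineer would, in place of code of your own. Each camera call takes 0.05 s, during which the arm holds its last target. There are 200 camera calls.

## Working session

There is one attempt and no reset: what is moved stays moved. The work goes in short steps, Python scripts to look and compute and a shell command to move; the robot and the scene stay as the last step left them, time stands still between calls to the robot, and variables do not carry over. Pictures are saved under pics/ and viewed, at most 10 in all, crops included, and the job is handed in when it is done.

```bash
ls; mkdir -p pics
python3 - <<'E'
from cell import get_obs,camera
import cv2,json
print(get_obs())
for n in("scene","top"):
    c=camera(n); cv2.imwrite(f"pics/{n}0.png",c["color"]); print(n,c["camera_matrix"],c["eye"],c["attitude"],[k for k in c])
E
```

```text
pics
{'clock': 0.0, 'joint_pos': array([ 1.50023258,  0.50186363, -0.42676974,  1.55147984,  0.22079877,
        1.13832312, -0.21029632]), 'joint_velocities': array([ 0.00017667, -0.00076183, -0.00133204, -0.00030442, -0.00029417,
        0.00034009, -0.00072251]), 'tau': array([-1.33358030e-04, -5.66599202e+01, -5.81663266e+00, -2.79120952e+01,
       -6.87054615e-02,  3.07186134e-02,  2.01829735e-04]), 'ee_pos': array([ 212.64714247, -613.45960985,  225.6541737 ]), 'tcp_rot': array([ 9.86103255e-01,  1.66130527e-01, -1.41337957e-04, -9.98885895e-04]), 'ft_force': array([-0.55961974, -0.56478202,  0.37008117]), 'moment': array([ 0.01854238,  0.02145849, -0.02683731]), 'grasp_force': 0.0, 'width': 0.9982626169662455}
scene [[458.96013181   0.         322.65113239]
 [  0.         458.96013181 240.48693684]
 [  0.           0.           1.        ]] [974.60366855 453.20652112 973.19755932] [0.09738111 0.27288584 0.8915222  0.34819305] ['color', 'camera_matrix', 'eye', 'attitude']
top [[436.26245376   0.         318.95792624]
 [  0.         436.26245376 240.8805382 ]
 [  0.           0.           1.        ]] [413.68675537 -18.0759969  868.48558033] [ 0.07756326 -0.05565947 -0.6997595   0.70797077] ['color', 'camera_matrix', 'eye', 'attitude']
```

View pics/scene0.png

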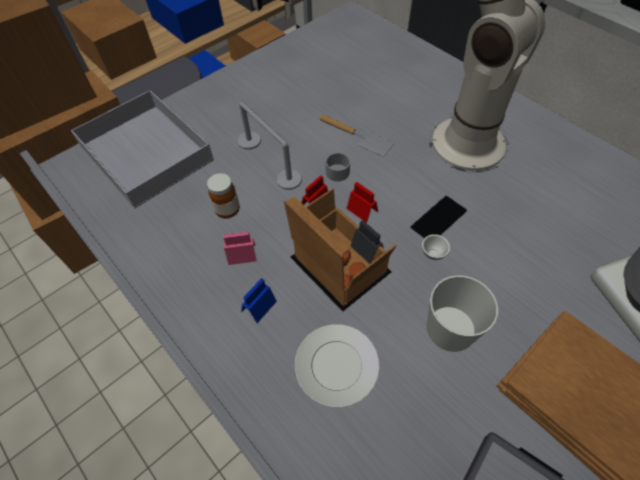

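View pics/top0.png

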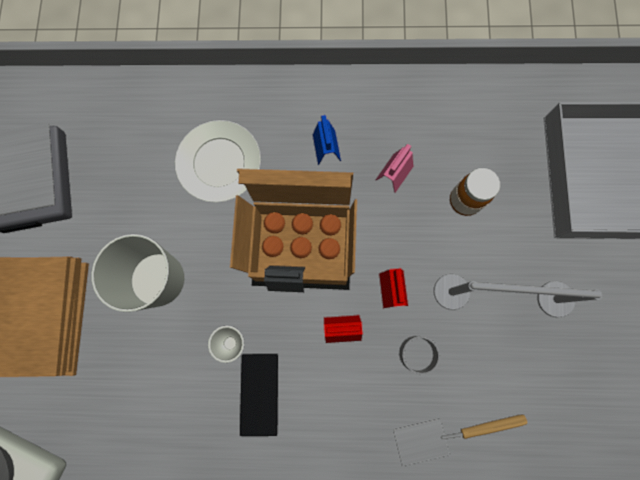

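The steel marker is the dark tent at scene (368,240) / top (285,278), sitting on the carton's front wall. The look-alikes are two red ones at top (394,288) and (343,328), a blue at (326,140) and a pink at (396,167). Only the dark one fits the description. I'll confirm in an enlarged crop.

```bash
cat > h.py <<'E'
import numpy as np,cv2
from scipy.spatial.transform import Rotation as R
from scipy.optimize import least_squares
from cell import get_obs,camera
def cam(n):
    c=camera(n); return c
def proj(c,p):
    q=R.from_quat(c["attitude"]).inv().apply(np.atleast_2d(p)-c["eye"])*[1,-1,-1]
    q=q@np.array(c["camera_matrix"]).T; return q[:,:2]/q[:,2:]
def ray(c,uv):
    d=np.linalg.inv(c["camera_matrix"])@[*uv,1]; return R.from_quat(c["attitude"]).apply(d*[1,-1,-1])
def tri(obs):
    A=[];b=[]
    for c,uv in obs:
        d=ray(c,uv);d/=np.linalg.norm(d);P=np.eye(3)-np.outer(d,d);A.append(P);b.append(P@c["eye"])
    A=np.vstack(A);b=np.hstack(b);x=np.linalg.lstsq(A,b,rcond=None)[0]
    return x,np.linalg.norm(A@x-b)
def onz(c,uv,z):
    d=ray(c,uv);return c["eye"]+d*(z-c["eye"][2])/d[2]
def crop(c,x,y,w,h,s):
    return cv2.resize(c["color"][y:y+h,x:x+w],None,fx=s,fy=s,interpolation=cv2.INTER_CUBIC)
E
python3 - <<'E'
from h import *
s=cam("scene");t=cam("top")
import pickle;pickle.dump((s,t),open("st.pkl","wb"))
cv2.imwrite("pics/c1.png",np.vstack([np.hstack([crop(s,275,185,130,125,3),crop(t,228,165,135,125,3)]),
 np.hstack([crop(s,225,90,130,70,3),crop(t,430,265,135,70,3)])]))
cv2.imwrite("pics/c2.png",np.hstack([crop(s,280,185,120,120,3.3),crop(s,230,95,80,120,3.3)]))
E
```

```text
(no output)
```

View pics/c1.png

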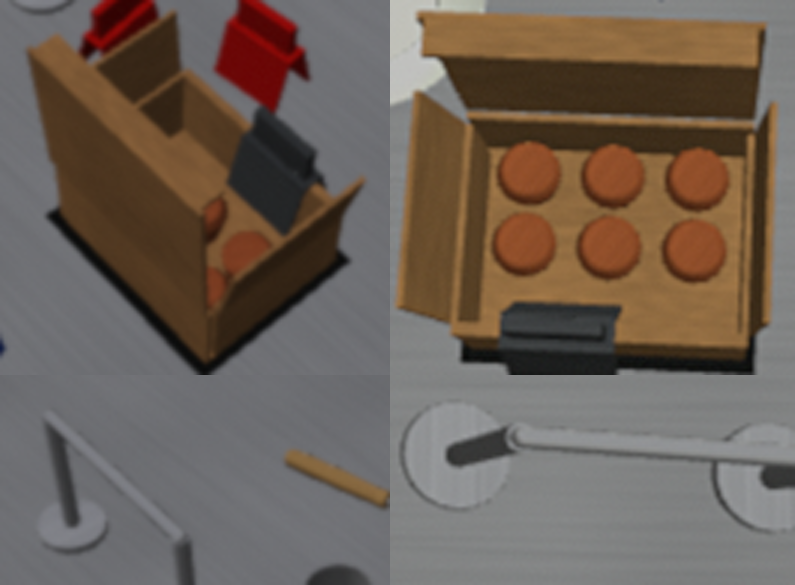

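Confirmed: the dark steel tent sits astride the front rim (scene crop tab (285,130), top crop (560,330)). Lid is near upright, flaps lean outward a bit. I need a closer view for marker corners.

Run:
```python
from h import *
import pickle;s,t=pickle.load(open("st.pkl","rb"))
a=crop(s,345,215,48,52,8);b=crop(t,260,260,50,38,8)
a=cv2.resize(a,None,fx=1,fy=1);im=np.zeros((600,800,3),np.uint8)
im[:a.shape[0],:a.shape[1]]=a; im[:b.shape[0],400:400+b.shape[1]]=b
c=crop(t,462,278,145,28,5)
im[450:450+140,:725]=c
cv2.imwrite("pics/c3.png",np.clip(im*1.6,0,255).astype(np.uint8))
```

```text
(no output)
```

View pics/c3.png

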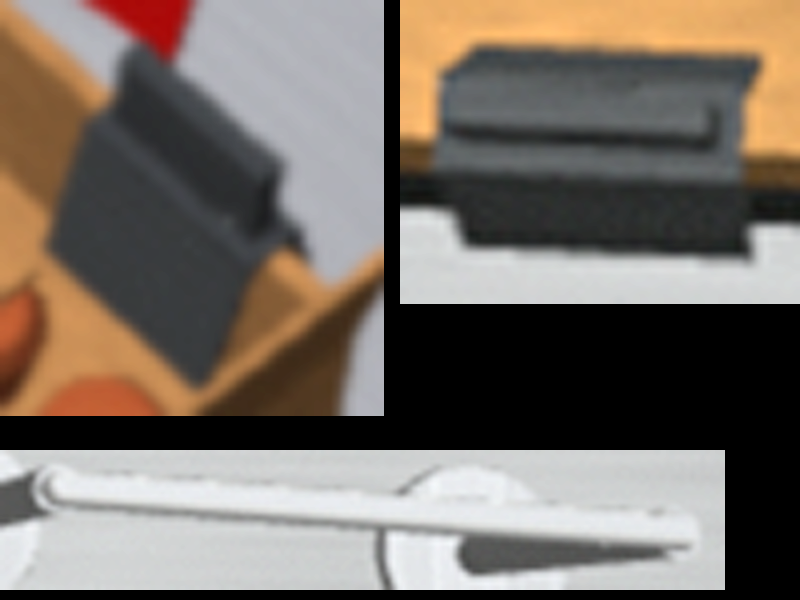

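The top-crop shows the marker's leg corners at (470,48), (760,60), (465,243), (752,258), and the scene-crop shows the tab top from (125,58) to (286,163). The bar runs (40,488)–(697,532). Fitting poses now.

```bash
cat > fit.py <<'E'
from h import *
import pickle;s,t=pickle.load(open("st.pkl","rb"))
def fit(model,obs,x0,names=None):
    def res(x): return np.concatenate([(proj(c,model(x,k))[0]-uv) for c,k,uv in obs])
    r=least_squares(res,x0,loss="soft_l1",f_scale=1.0,x_scale=np.where(np.abs(x0)>5,100,1.))
    print(np.round(r.x,3)); 
    for (c,k,uv),e in zip(obs,res(r.x).reshape(-1,2)): print("  ","s" if c is s else "t",k,np.round(e,1))
    return r.x
def pose(x,p): # x,y,z,yaw
    return R.from_euler("z",x[3]).apply(p)+x[:3]
S=lambda u,v:(345+u/8,215+v/8); T=lambda u,v:(260+(u-400)/8,260+v/8)
mk=[(s,(5,-30,37),S(125,58)),(s,(-5,-30,37),S(142,42)),(s,(5,30,37),S(268,180)),(s,(-5,30,37),S(286,163)),
(s,(23,-35,-52),S(48,245)),(s,(23,35,-52),S(200,388)),(s,(11,-35,3),S(97,118)),(s,(11,35,3),S(250,243)),
(t,(23,35,-52),T(470,48)),(t,(23,-35,-52),T(760,60)),(t,(-23,35,-52),T(465,243)),(t,(-23,-35,-52),T(752,258)),(t,(-11,35,3),T(435,168)),(t,(-11,-35,3),T(745,180))]
print("marker");fit(pose,mk,[350.,40,83,0])
S3=lambda u,v:(275+u/3,185+v/3); T3=lambda u,v:(228+(u-390)/3,165+v/3)
def cm(x,k):
    kind,p=k; a,b=p
    if kind=="rim": q=(a,b,83)
    if kind=="lid": # a along y, b lip 0 (edge outer) /1 lip end
        l=146*1.0; c,sn=np.cos(x[4]),np.sin(x[4]); dx=-l; dz=4-24*b if b else 4.
        q=(70+dx*c+dz*sn, a, 87-dx*sn*1+dz*c)
    if kind in("lf","rf"):
        th=x[5] if kind=="lf" else x[6]; sg=1 if kind=="lf" else -1
        q=(a,sg*(90-70*np.cos(th)),83+70*np.sin(th))
    return pose([x[0],x[1],0,x[3]],q)
co=[(t,("rim",(-70,90)),T3(452,338)),(t,("rim",(-70,-90)),T3(748,347)),(t,("rim",(70,-90)),T3(753,123)),(t,("rim",(70,90)),T3(468,118)),
(s,("rim",(-70,-90)),S3(185,72)),
(t,("lid",(90,0)),T3(422,17)),(t,("lid",(-90,0)),T3(765,27)),(s,("lid",(-90,0)),S3(30,50)),(s,("lid",(90,0)),S3(205,212)),
(t,("lid",(90,1)),T3(426,54)),(t,("lid",(-90,1)),T3(758,66)),
(t,("lf",(63,0)),T3(415,93)),(t,("lf",(-63,0)),T3(400,306)),(s,("lf",(-63,0)),S3(362,180)),
(t,("rf",(63,0)),T3(775,105)),(t,("rf",(-63,0)),T3(768,322)),(s,("rf",(63,0)),S3(97,42)),(s,("rf",(-63,0)),S3(177,13))]
print("carton x y - yaw lid lf rf");fit(cm,co,[420.,30,0,0,1.6,1.9,1.9])
T5=lambda u,v:(462+u/5,278+(v-450)/5)
ra=[(t,(0,100,0),T5(42,488)),(t,(0,-100,0),T5(697,530)),(s,(0,-100,0),S(0,0)),(s,(0,100,0),S(0,0))]
ra[2]=(s,(0,-100,0),(225+47/3,90+40/3));ra[3]=(s,(0,100,0),(225+183/3,90+167/3))
print("rail");fit(pose,ra,[380.,-300,140,0])
E
python3 fit.py
```

```text
marker
[ 4.98402e+02  7.10190e+01  7.93680e+01 -2.60000e-02]
   s (5, -30, 37) [-1.2 -0.8]
   s (-5, -30, 37) [-0.2 -1.1]
   s (5, 30, 37) [-0.7  0.1]
   s (-5, 30, 37) [ 0.2 -0.2]
   s (23, -35, -52) [-0.1 -0.1]
   s (23, 35, -52) [0.8 0.4]
   s (11, -35, 3) [-1.7  0.2]
   s (11, 35, 3) [0.  3.3]
   t (23, 35, -52) [0.5 0.6]
   t (23, -35, -52) [0.1 0.4]
   t (-23, 35, -52) [-0.3 -0.1]
   t (-23, -35, -52) [-0.  -0.6]
   t (-11, 35, 3) [-0.6  0.3]
   t (-11, -35, 3) [-0.8  0.3]
carton x y - yaw lid lf rf
[ 5.62812e+02  4.35330e+01  8.95000e-01 -2.70000e-02  1.61600e+00
  1.80400e+00  1.68800e+00]
   t ('rim', (-70, 90)) [-0.7 -0.4]
   t ('rim', (-70, -90)) [-0.1  0.4]
   t ('rim', (70, -90)) [ 0.5 -0.1]
   t ('rim', (70, 90)) [-0.7 -1.6]
   s ('rim', (-70, -90)) [ 1.  -2.9]
   t ('lid', (90, 0)) [-2.1 -1.1]
   t ('lid', (-90, 0)) [ 0.5 -1. ]
   s ('lid', (-90, 0)) [-0.9 -2. ]
   s ('lid', (90, 0)) [-0.7 -0.4]
   t ('lid', (90, 1)) [-4.8  1.2]
   t ('lid', (-90, 1)) [2.5 0.8]
   t ('lf', (63, 0)) [ 0.3 -0.5]
   t ('lf', (-63, 0)) [-0.5  1.4]
   s ('lf', (-63, 0)) [ 1.1 -2.6]
   t ('rf', (63, 0)) [-0.5 -0.9]
   t ('rf', (-63, 0)) [-0.2  0.6]
   s ('rf', (63, 0)) [-16.2  17. ]
   s ('rf', (-63, 0)) [-0.6 -2.2]
rail
[ 4.74400e+02 -3.48614e+02  1.40653e+02 -5.50000e-02]
   t (0, 100, 0) [ 2.  -0.1]
   t (0, -100, 0) [-4.8 -0.3]
   s (0, -100, 0) [1.3 0.2]
   s (0, 100, 0) [-0.4 -2.2]
```

```bash
python3 -m jog '[{"offset":[0,0,-0.01],"angular":[0,0,-0.173],"grip":-1},{"offset":[0,0,0],"angular":[0,0,-0.173],"grip":-1},{"offset":[0,0,0],"angular":[0,0,-0.173],"grip":-1},{"offset":[0,0,0],"angular":[0,0,-0.173],"grip":-1},{"offset":[0,0,0],"angular":[0,0,-0.173],"grip":-1},{"offset":[0,0,0],"angular":[0,0,-0.173],"grip":-1},{"offset":[0,0,0],"angular":[0,0,-0.173],"grip":-1},{"offset":[0,0,0],"angular":[0,0,0],"grip":-1}]'
cat > st.py <<'E'
from h import *
o=get_obs();q=R.from_quat(o["tcp_rot"]);print("t",round(o["clock"],2),"j",np.round(o["joint_pos"],2),"tcp",np.round(o["ee_pos"],1),"F",np.round(o["ft_force"],1),"w",round(o["width"],3),"gf",o["grasp_force"])
M=q.as_matrix();print("psi",round(np.arctan2(M[1,0],M[0,0]),4));print("tool axes (rows)",np.round(M.T,3).tolist())
import sys
if len(sys.argv)>3: print("tool offset to target",np.round(M.T@(np.array(list(map(float,sys.argv[1:4])))-o["ee_pos"]),1))
E
python3 st.py 498.4 71 250
```

```text
clock: 1.2
ee_pos: [212.8, -614.0, 236.3]
tcp_rot: [0.717, 0.697, 0.0, -0.0]
ft_force: [0.2, -0.2, 0.3]
width: 1.002
grasp_force: 0.0
t 1.2 j [ 1.67  0.55 -0.68  1.53  0.36  1.19  0.9 ] tcp [ 212.8 -614.   236.3] F [ 0.2 -0.2  0.3] w 1.002 gf 0.0
psi 1.5431
tool axes (rows) [[0.028, 1.0, 0.001], [1.0, -0.028, 0.0], [0.0, 0.001, -1.0]]
tool offset to target [692.6 266.5 -13. ]
```

```bash
python3 -m jog '[{"offset":[0.055,0.021,-0.01],"angular":[0,0,0],"grip":-1},{"offset":[0.055,0.021,0],"angular":[0,0,0],"grip":-1},{"offset":[0.055,0.021,0],"angular":[0,0,0],"grip":-1},{"offset":[0.055,0.021,0],"angular":[0,0,0],"grip":-1},{"offset":[0.055,0.021,0],"angular":[0,0,0],"grip":-1},{"offset":[0.055,0.021,0],"angular":[0,0,0],"grip":-1},{"offset":[0.055,0.021,0],"angular":[0,0,0],"grip":-1},{"offset":[0.055,0.021,0],"angular":[0,0,0],"grip":-1},{"offset":[0.055,0.021,0],"angular":[0,0,0],"grip":-1},{"offset":[0.055,0.021,0],"angular":[0,0,0],"grip":-1},{"offset":[0.055,0.021,0],"angular":[0,0,0],"grip":-1},{"offset":[0,0,0],"angular":[0,0,0],"grip":-1}]'; python3 st.py 498.4 71 200
```

```text
clock: 2.7
ee_pos: [460.9, -9.1, 247.4]
tcp_rot: [0.714, 0.7, 0.002, -0.0]
ft_force: [-0.3, -0.8, -0.6]
width: 1.002
grasp_force: 0.0
t 2.7 j [ 0.94  0.24 -1.09  1.97  0.24  1.07 -0.28] tcp [460.9  -9.1 247.4] F [-0.3 -0.8 -0.6] w 1.002 gf 0.0
psi 1.5513
tool axes (rows) [[0.02, 1.0, 0.003], [1.0, -0.02, 0.002], [0.002, 0.003, -1.0]]
tool offset to target [80.7 35.9 47.7]
```

```bash
python3 -m jog '[{"offset":[0.04,0.018,0.015],"angular":[0,0,0],"grip":-1},{"offset":[0.0405,0.018,0.015],"angular":[0,0,0],"grip":-1},{"offset":[0,0,0.02],"angular":[0,0,0.006],"grip":-1},{"offset":[0,0,0],"angular":[0,0,0],"grip":-1}]'
python3 - <<'E'
from h import *
import pickle
w=cam("wrist");pickle.dump(w,open("w1.pkl","wb"))
print(w["eye"],w["attitude"],w["camera_matrix"])
im=w["color"].copy()
for p in [(x,y,z) for x in(-5,5) for y in(-30,30) for z in (37,)]+[(a*11,b*35,3) for a in(-1,1) for b in(-1,1)]:
    u=proj(w,R.from_euler("z",-.026).apply(p)+[498.4,71,82])[0];cv2.circle(im,(int(u[0]),int(u[1])),2,(0,255,0),-1)
cv2.imwrite("pics/w1.png",im)
E
python3 st.py 498.4 71 90
```

```text
clock: 3.2
ee_pos: [496.0, 62.8, 195.0]
tcp_rot: [0.719, 0.695, -0.002, -0.001]
ft_force: [0.1, 0.7, -0.5]
width: 0.996
grasp_force: 0.0
[499.34023272 143.92024425 352.99294669] [-0.15338507  0.00511682 -0.01650438  0.98801541] [[384.3335647    0.         326.18116013]
 [  0.         384.3335647  231.31211634]
 [  0.           0.           1.        ]]
t 3.25 j [ 0.65  0.41 -1.02  1.94  0.41  1.02 -0.58] tcp [496.7  62.5 196. ] F [ 0.5  0.1 -0.2] w 0.998 gf 0.0
psi 1.5362
tool axes (rows) [[0.035, 0.999, -0.001], [0.999, -0.035, -0.002], [-0.002, -0.001, -1.0]]
tool offset to target [  8.7   1.7 106. ]
```

View pics/w1.png

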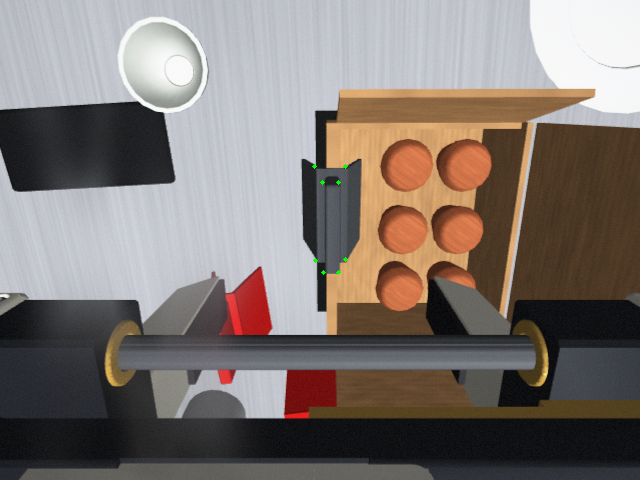

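The wrist view shows the predicted corners (green) lying on the tab (x 322–340, y 180–272), so the pose is confirmed. Descending.

```bash
python3 -m jog '[{"offset":[0.0088,0.0022,0.04],"angular":[0,0,-0.008],"grip":-1},{"offset":[0,0,0.04],"angular":[0,0,0],"grip":-1},{"offset":[0,0,0.02],"angular":[0,0,0],"grip":-1},{"offset":[0,0,0.005],"angular":[0,0,0],"grip":-1},{"offset":[0,0,0],"angular":[0,0,0],"grip":-1},{"offset":[0,0,0],"angular":[0,0,0],"grip":0.6},{"offset":[0,0,0],"angular":[0,0,0],"grip":0.9},{"offset":[0,0,0],"angular":[0,0,0],"grip":1},{"offset":[0,0,0],"angular":[0,0,0],"grip":1},{"offset":[0,0,0],"angular":[0,0,0],"grip":1},{"offset":[0,0,0],"angular":[0,0,0],"grip":1}]' 20; python3 st.py 498.4 71 90
```

```text
clock: 4.62
ee_pos: [500.2, 72.9, 91.7]
tcp_rot: [0.716, 0.699, -0.0, -0.0]
ft_force: [0.2, -0.7, -0.5]
width: 0.394
grasp_force: 0.0
t 4.62 j [ 0.51  0.57 -0.88  2.01  0.59  0.84 -0.73] tcp [500.2  72.9  91.7] F [ 0.2 -0.7 -0.5] w 0.394 gf 0.0
psi 1.5469
tool axes (rows) [[0.024, 1.0, -0.0], [1.0, -0.024, -0.0], [-0.0, -0.0, -1.0]]
tool offset to target [-2.  -1.7  1.7]
```

```bash
python3 -m jog '[{"offset":[-0.001,-0.001,0],"angular":[0,0,0],"grip":1},{"offset":[0,0,0],"angular":[0,0,0],"grip":1},{"offset":[0,0,0],"angular":[0,0,0],"grip":1},{"offset":[0,0,0],"angular":[0,0,0],"grip":1},{"offset":[0,0,0],"angular":[0,0,0],"grip":1},{"offset":[0,0,0],"angular":[0,0,0],"grip":1},{"offset":[0,0,0],"angular":[0,0,0],"grip":1}]' 20; python3 st.py
```

```text
clock: 5.5
ee_pos: [499.2, 71.9, 91.7]
tcp_rot: [0.716, 0.699, 0.0, 0.0]
ft_force: [1.0, -0.5, -0.1]
width: 0.109
grasp_force: 20.0
t 5.5 j [ 0.51  0.56 -0.88  2.01  0.59  0.84 -0.73] tcp [499.2  71.9  91.7] F [ 1.  -0.5 -0.1] w 0.109 gf 19.99820351600647
psi 1.5468
tool axes (rows) [[0.024, 1.0, -0.0], [1.0, -0.024, 0.0], [0.0, -0.0, -1.0]]
```

```bash
python3 -m jog '[{"offset":[0,0,-0.02],"angular":[0,0,0],"grip":1},{"offset":[0,0,-0.035],"angular":[0,0,0],"grip":1},{"offset":[0,0,-0.04],"angular":[0,0,0],"grip":1},{"offset":[0,0,-0.04],"angular":[0,0,0],"grip":1},{"offset":[0,0,-0.02],"angular":[0,0,0],"grip":1},{"offset":[0,0,0],"angular":[0,0,0],"grip":1}]' 30; python3 st.py 474.4 -348.6 245
```

```text
clock: 6.25
ee_pos: [500.0, 72.0, 248.1]
tcp_rot: [0.716, 0.698, 0.001, 0.001]
ft_force: [0.6, 0.4, -1.0]
width: 0.107
grasp_force: 30.0
t 6.25 j [ 0.69  0.35 -1.07  1.87  0.34  1.12 -0.53] tcp [500.   72.  248.1] F [ 0.6  0.4 -1. ] w 0.107 gf 29.998184144496918
psi 1.5465
tool axes (rows) [[0.024, 1.0, -0.001], [1.0, -0.024, 0.003], [0.003, -0.001, -1.0]]
tool offset to target [-421.1  -15.3    3.3]
```

```bash
python3 -m jog '[{"offset":[-0.03,0,0],"angular":[0,0,0.005],"grip":1},{"offset":[-0.045,-0.002,0],"angular":[0,0,0.005],"grip":1},{"offset":[-0.045,-0.002,0],"angular":[0,0,0.005],"grip":1},{"offset":[-0.045,-0.002,0],"angular":[0,0,0.005],"grip":1},{"offset":[-0.045,-0.002,0],"angular":[0,0,0.005],"grip":1},{"offset":[-0.045,-0.002,0],"angular":[0,0,0.005],"grip":1},{"offset":[-0.045,-0.002,0],"angular":[0,0,0],"grip":1},{"offset":[-0.045,-0.002,0],"angular":[0,0,0],"grip":1},{"offset":[-0.045,-0.002,0],"angular":[0,0,0],"grip":1},{"offset":[-0.02,0,0],"angular":[0,0,0],"grip":1},{"offset":[0,0,0],"angular":[0,0,0],"grip":1}]' 30; python3 st.py 474.4 -348.6 245
```

```text
clock: 7.62
ee_pos: [464.4, -337.3, 245.1]
tcp_rot: [0.727, 0.687, 0.0, -0.001]
ft_force: [-0.7, 0.9, -0.2]
width: 0.105
grasp_force: 30.0
t 7.62 j [ 1.28  0.47 -0.93  1.71  0.4   1.17  0.19] tcp [ 464.4 -337.3  245.1] F [-0.7  0.9 -0.2] w 0.105 gf 29.998193085193634
psi 1.5146
tool axes (rows) [[0.056, 0.998, 0.002], [0.998, -0.056, -0.002], [-0.002, 0.002, -1.0]]
tool offset to target [-10.7  10.6   0.1]
```

```bash
python3 -m jog '[{"offset":[-0.0107,0.0106,0],"angular":[0,0,0],"grip":1},{"offset":[0,0,0],"angular":[0,0,0],"grip":1},{"offset":[0,0,0],"angular":[0,0,0],"grip":1}]' 30
python3 - <<'E'
from h import *
w=cam("wrist");s=cam("scene")
im=w["color"].copy()
def P(p):return R.from_euler("z",-.055).apply(p)+[474.4,-348.6,140]
for c,i in((w,im),(s,s["color"])):
  for y in(-100,-50,0,50,100):
    for x in(-6,6):
      u=proj(c,P((x,y,6)))[0];cv2.circle(i,(int(u[0]),int(u[1])),1,(0,255,0),-1)
im=im[:400,80:560]; a=crop(s,215,60,100,125,3.2)
cv2.imwrite("pics/w2.png",np.hstack([im,a[:400]]))
E
python3 st.py 474.4 -348.6 245
```

```text
clock: 8.0
ee_pos: [476.0, -346.9, 246.8]
tcp_rot: [0.725, 0.688, 0.0, -0.0]
ft_force: [0.1, 0.3, -1.5]
width: 0.106
grasp_force: 30.0
t 8.1 j [ 1.27  0.49 -0.92  1.68  0.42  1.18  0.19] tcp [ 475.5 -347.3  246.8] F [ 0.2  0.2 -0.3] w 0.106 gf 29.998244047164917
psi 1.5181
tool axes (rows) [[0.053, 0.999, -0.0], [0.999, -0.053, -0.0], [-0.0, -0.0, -1.0]]
tool offset to target [-1.3 -1.1  1.8]
```

View pics/w2.png

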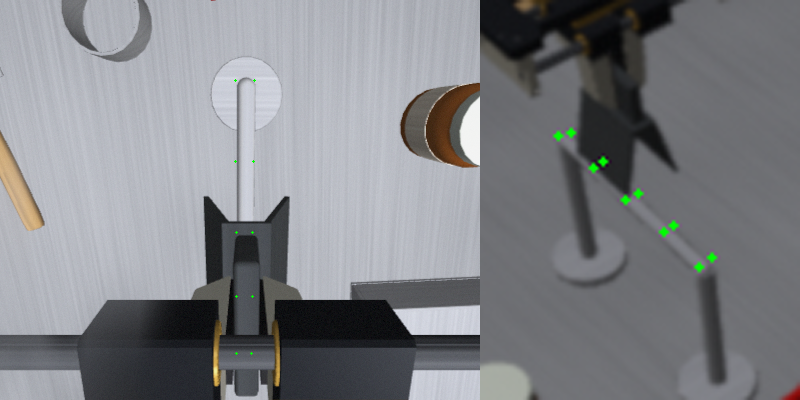

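Marker is centred over the bar: in the wrist image the bar is at x 238–254, the tab centre at 246. Lowering.

```bash
python3 -m jog '[{"offset":[0,-0.0007,0.02],"angular":[0,0,0],"grip":1},{"offset":[0,0,0.03],"angular":[0,0,0],"grip":1},{"offset":[0,0,0.02],"angular":[0,0,0],"grip":1},{"offset":[0,0,0.01],"angular":[0,0,0],"grip":1},{"offset":[0,0,0.006],"angular":[0,0,0],"grip":1},{"offset":[0,0,0],"angular":[0,0,0],"grip":1}]' 30; python3 st.py 474.4 -348.6 154.7
```

```text
clock: 8.85
ee_pos: [474.9, -348.1, 160.8]
tcp_rot: [0.726, 0.688, 0.0, 0.0]
ft_force: [-0.3, -1.4, -2.1]
width: 0.104
grasp_force: 30.0
t 8.85 j [ 1.22  0.58 -0.86  1.76  0.5   1.04  0.13] tcp [ 474.9 -348.1  160.8] F [-0.3 -1.4 -2.1] w 0.104 gf 29.99817967414856
psi 1.5168
tool axes (rows) [[0.054, 0.999, 0.0], [0.999, -0.054, 0.0], [0.0, -0.0, -1.0]]
tool offset to target [-0.5 -0.4  6.1]
```

```bash
python3 -m jog '[{"offset":[0,0,0.002],"angular":[0,0,0],"grip":1},{"offset":[0,0,0.001],"angular":[0,0,0],"grip":1},{"offset":[0,0,0],"angular":[0,0,0],"grip":1}]' 30; python3 st.py
```

```text
clock: 9.22
ee_pos: [474.7, -348.3, 158.0]
tcp_rot: [0.726, 0.688, -0.0, 0.0]
ft_force: [0.6, 0.2, -1.0]
width: 0.107
grasp_force: 30.0
t 9.22 j [ 1.22  0.58 -0.85  1.76  0.51  1.03  0.12] tcp [ 474.7 -348.3  158. ] F [ 0.6  0.2 -1. ] w 0.107 gf 29.998478293418884
psi 1.5168
tool axes (rows) [[0.054, 0.999, -0.0], [0.999, -0.054, 0.0], [0.0, -0.0, -1.0]]
```

```bash
python3 -m jog '[{"offset":[0,0,0.0015],"angular":[0,0,0],"grip":1},{"offset":[0,0,0.001],"angular":[0,0,0],"grip":1},{"offset":[0,0,0],"angular":[0,0,0],"grip":1}]' 30
```

```text
clock: 9.6
ee_pos: [474.5, -348.0, 155.1]
tcp_rot: [0.726, 0.688, -0.0, -0.0]
ft_force: [0.8, 0.6, -0.7]
width: 0.107
grasp_force: 30.0
```

```bash
python3 -m jog '[{"offset":[0,0,0.001],"angular":[0,0,0],"grip":1},{"offset":[0,0,0],"angular":[0,0,0],"grip":1}]' 30
```

```text
clock: 9.85
ee_pos: [474.7, -348.2, 154.7]
tcp_rot: [0.726, 0.688, -0.0, 0.0]
ft_force: [-1.9, 0.1, 4.7]
width: 0.104
grasp_force: 30.0
```

```bash
python3 -m jog '[{"offset":[0,0,0],"angular":[0,0,0],"grip":0.6},{"offset":[0,0,0],"angular":[0,0,0],"grip":0.3},{"offset":[0,0,0],"angular":[0,0,0],"grip":0},{"offset":[0,0,0],"angular":[0,0,0],"grip":0},{"offset":[0,0,0],"angular":[0,0,0],"grip":0},{"offset":[0,0,-0.01],"angular":[0,0,0],"grip":0},{"offset":[0,0,-0.03],"angular":[0,0,0],"grip":0},{"offset":[0,0,-0.04],"angular":[0,0,0],"grip":0},{"offset":[0,0,-0.02],"angular":[0,0,0],"grip":0},{"offset":[0,0,0],"angular":[0,0,0],"grip":0}]' 20
python3 - <<'E'
from h import *
w=cam("wrist");s=cam("scene")
a=crop(s,215,60,100,125,3.2)
cv2.imwrite("pics/w3.png",np.hstack([w["color"][:400,80:560],a[:400]]))
E
python3 st.py
```

```text
clock: 11.1
ee_pos: [475.5, -348.6, 255.8]
tcp_rot: [0.726, 0.688, 0.0, 0.002]
ft_force: [0.5, -0.2, -0.4]
width: 0.5
grasp_force: 0.0
t 11.2 j [ 1.27  0.48 -0.92  1.67  0.41  1.2   0.2 ] tcp [ 473.9 -348.1  253.2] F [ 0.5 -0.1 -0.3] w 0.501 gf 0.0
psi 1.5165
tool axes (rows) [[0.054, 0.999, 0.0], [0.999, -0.054, -0.001], [-0.001, 0.0, -1.0]]
```

View pics/w3.png

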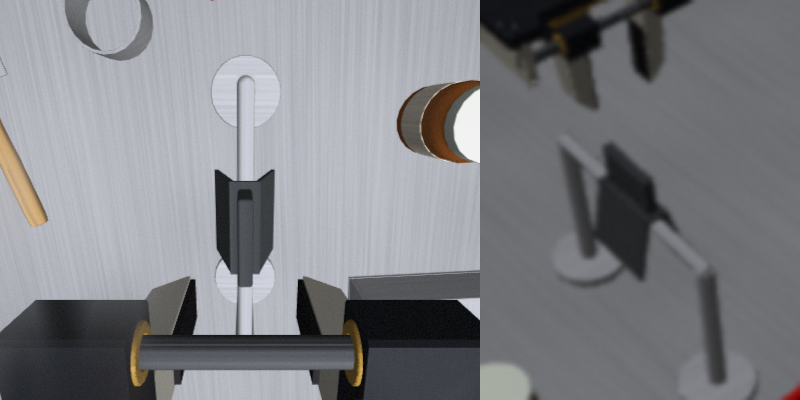

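Marker hangs upright astride the bar (wrist (245,230)), released. Next: close the fingers, turn the tool so the narrow side faces the lid, and go to the right flap.

```bash
python3 -m jog '[{"offset":[0,0,0],"angular":[0,0,-0.178],"grip":1},{"offset":[0,0,0],"angular":[0,0,-0.178],"grip":1},{"offset":[0,0,0],"angular":[0,0,-0.178],"grip":1},{"offset":[0,0,0],"angular":[0,0,-0.178],"grip":1},{"offset":[0,0,0],"angular":[0,0,-0.178],"grip":1},{"offset":[0,0,0],"angular":[0,0,-0.178],"grip":1},{"offset":[0,0,0],"angular":[0,0,-0.178],"grip":1},{"offset":[0,0,0],"angular":[0,0,-0.178],"grip":1},{"offset":[0,0,0],"angular":[0,0,-0.178],"grip":1},{"offset":[0,0,0],"angular":[0,0,0],"grip":1}]' 20; python3 st.py 549 -96 250;  python3 - <<'E'
from h import *
import pickle;s,t=pickle.load(open("st.pkl","rb"))
print("tub rim centre",onz(t,(133,272),125),"red",onz(t,(394,288),40))
E
```

```text
clock: 12.45
ee_pos: [473.9, -347.7, 252.3]
tcp_rot: [0.012, 1.0, 0.001, -0.001]
ft_force: [0.5, 0.2, 0.8]
width: 0.003
grasp_force: 0.0
t 12.45 j [ 1.45  0.67 -1.28  1.67  0.66  1.32  1.6 ] tcp [ 473.9 -347.7  252.3] F [0.5 0.2 0.8] w 0.003 gf 0.0
psi 3.1176
tool axes (rows) [[-1.0, 0.024, 0.002], [0.024, 1.0, 0.003], [-0.002, 0.003, -1.0]]
tool offset to target [-69.1 253.4   2.9]
tub rim centre [497.78296904 328.00471145 125.        ] red [ 482.59470626 -133.99744909   40.        ]
```

```bash
python3 -m jog '[{"offset":[-0.010,0.035,0],"angular":[0,0,0],"grip":1},{"offset":[-0.012,0.044,0],"angular":[0,0,0],"grip":1},{"offset":[-0.012,0.044,0],"angular":[0,0,0],"grip":1},{"offset":[-0.012,0.044,0],"angular":[0,0,0],"grip":1},{"offset":[-0.012,0.044,0],"angular":[0,0,0],"grip":1},{"offset":[-0.010,0.035,0],"angular":[0,0,0],"grip":1},{"offset":[0,0,0],"angular":[0,0,0],"grip":1}]' 20; python3 st.py 549 -96 135
```

```text
clock: 13.32
ee_pos: [548.3, -99.6, 254.1]
tcp_rot: [0.01, 1.0, 0.001, 0.0]
ft_force: [0.0, -0.6, -0.2]
width: 0.002
grasp_force: 0.0
t 13.32 j [ 1.05  0.6  -1.28  1.74  0.6   1.27  1.18] tcp [548.3 -99.6 254.1] F [ 0.  -0.6 -0.2] w 0.002 gf 0.0
psi 3.1217
tool axes (rows) [[-1.0, 0.02, -0.0], [0.02, 1.0, 0.001], [0.0, 0.001, -1.0]]
tool offset to target [ -0.6   3.5 119.1]
```

```bash
python3 -m jog '[{"offset":[0,0.0035,0.04],"angular":[0,0,-0.006],"grip":1},{"offset":[0,0,0.04],"angular":[0,0,0],"grip":1},{"offset":[0,0,0.036],"angular":[0,0,0],"grip":1},{"offset":[0,0,0],"angular":[0,0,0],"grip":1}]' 20; python3 st.py 549 -96 135
```

```text
clock: 13.82
ee_pos: [545.6, -101.5, 135.3]
tcp_rot: [0.01, 1.0, 0.0, -0.003]
ft_force: [0.3, -0.6, 0.3]
width: 0.001
grasp_force: 0.0
t 13.82 j [ 0.96  0.72 -1.14  1.85  0.74  1.08  1.08] tcp [ 545.6 -101.5  135.3] F [ 0.3 -0.6  0.3] w 0.001 gf 0.0
psi 3.1215
tool axes (rows) [[-1.0, 0.02, 0.006], [0.02, 1.0, 0.001], [-0.006, 0.001, -1.0]]
tool offset to target [-3.3  5.5  0.3]
```

```bash
python3 -m jog '[{"offset":[0,0.012,0],"angular":[0,0,0],"grip":1},{"offset":[0,0.015,0],"angular":[0,0,0],"grip":1},{"offset":[0,0.01,0],"angular":[0,0,0],"grip":1},{"offset":[0,0.01,0],"angular":[0,0,0.0],"grip":1},{"offset":[0,0.008,0.003],"angular":[0,0,0],"grip":1},{"offset":[0,0.007,0.004],"angular":[0,0,0],"grip":1},{"offset":[0,0.006,0.005],"angular":[0,0,0],"grip":1},{"offset":[0,0.006,0.006],"angular":[0,0,0],"grip":1},{"offset":[0,0,0],"angular":[0,0,0],"grip":1}]' 20; python3 st.py
```

```text
clock: 14.95
ee_pos: [549.0, -25.6, 119.5]
tcp_rot: [0.008, 1.0, 0.0, -0.001]
ft_force: [0.4, -0.7, 0.1]
width: 0.003
grasp_force: 0.0
t 14.95 j [ 0.82  0.72 -1.12  1.88  0.76  1.05  0.93] tcp [549.  -25.6 119.5] F [ 0.4 -0.7  0.1] w 0.003 gf 0.0
psi 3.1259
tool axes (rows) [[-1.0, 0.016, 0.001], [0.016, 1.0, 0.0], [-0.001, 0.001, -1.0]]
```

```bash
python3 -m jog '[{"offset":[0,0.005,0.006],"angular":[0,0,0],"grip":1},{"offset":[0,0.004,0.007],"angular":[0,0,0],"grip":1},{"offset":[0,0.003,0.006],"angular":[0,0,0],"grip":1},{"offset":[0,0.002,0.006],"angular":[0,0,0],"grip":1},{"offset":[0,0.001,0.004],"angular":[0,0,0],"grip":1},{"offset":[0,0,0],"angular":[0,0,0],"grip":1}]' 20; python3 st.py
```

```text
clock: 15.7
ee_pos: [549.4, -11.3, 90.7]
tcp_rot: [0.008, 1.0, -0.0, -0.0]
ft_force: [0.2, 0.1, 0.7]
width: 0.005
grasp_force: 0.0
t 15.7 j [ 0.77  0.75 -1.08  1.9   0.8   1.    0.88] tcp [549.4 -11.3  90.7] F [0.2 0.1 0.7] w 0.005 gf 0.0
psi 3.125
tool axes (rows) [[-1.0, 0.017, 0.001], [0.017, 1.0, -0.0], [-0.001, -0.0, -1.0]]
```

```bash
python3 -m jog '[{"offset":[0,0,0.002],"angular":[0,0,0],"grip":1},{"offset":[0,0,0],"angular":[0,0,0],"grip":1}]' 20; python3 st.py
```

```text
clock: 15.95
ee_pos: [549.7, -11.4, 89.1]
tcp_rot: [0.008, 1.0, -0.0, -0.0]
ft_force: [-0.1, 0.6, -0.1]
width: 0.004
grasp_force: 0.0
t 15.95 j [ 0.76  0.76 -1.08  1.9   0.8   1.    0.87] tcp [549.7 -11.4  89.1] F [-0.1  0.6 -0.1] w 0.004 gf 0.0
psi 3.1246
tool axes (rows) [[-1.0, 0.017, 0.0], [0.017, 1.0, -0.0], [-0.0, -0.0, -1.0]]
```

```bash
for i in 1; do python3 -m jog '[{"offset":[0,0,0.001],"angular":[0,0,0],"grip":1},{"offset":[0,0,0.001],"angular":[0,0,0],"grip":1},{"offset":[0,0,0],"angular":[0,0,0],"grip":1}]' 20; done; python3 st.py
```

```text
clock: 16.32
ee_pos: [549.8, -11.3, 87.3]
tcp_rot: [0.008, 1.0, -0.0, 0.0]
ft_force: [-0.7, 0.1, 2.3]
width: 0.005
grasp_force: 1.0
t 16.32 j [ 0.76  0.76 -1.08  1.9   0.8   1.    0.87] tcp [549.8 -11.3  87.3] F [-0.7  0.1  2.3] w 0.005 gf 1.0213765913795214
psi 3.1248
tool axes (rows) [[-1.0, 0.017, -0.0], [0.017, 1.0, -0.0], [0.0, -0.0, -1.0]]
```

```bash
python3 -m jog '[{"offset":[0,0,0.001],"angular":[0,0,0],"grip":1},{"offset":[0,0,0],"angular":[0,0,0],"grip":1}]' 20
```

```text
clock: 16.58
ee_pos: [549.9, -11.2, 87.1]
tcp_rot: [0.008, 1.0, -0.0, 0.0]
ft_force: [-3.4, -0.2, 9.7]
width: 0.006
grasp_force: 4.7
```

```bash
python3 -m jog '[{"offset":[0,0,-0.02],"angular":[0,0,0],"grip":1},{"offset":[0,0,-0.04],"angular":[0,0,0],"grip":1},{"offset":[0,0,-0.045],"angular":[0,0,0],"grip":1},{"offset":[0,0.02,-0.015],"angular":[0,0,0],"grip":1},{"offset":[0,0.045,0],"angular":[0,0,-0.009],"grip":1},{"offset":[0,0.045,0],"angular":[0,0,0],"grip":1},{"offset":[0,0.045,0],"angular":[0,0,0],"grip":1},{"offset":[0,0.042,0],"angular":[0,0,0],"grip":1},{"offset":[0,0,0],"angular":[0,0,0],"grip":1},{"offset":[0,0,0],"angular":[0,0,0],"grip":1}]' 20; python3 st.py 556.6 186 136
```

```text
clock: 17.82
ee_pos: [551.4, 185.9, 205.9]
tcp_rot: [0.003, 1.0, -0.0, -0.0]
ft_force: [0.7, 0.3, 0.0]
width: 0.002
grasp_force: 0.0
t 17.82 j [ 0.45  0.66 -1.17  1.73  0.65  1.2   0.67] tcp [551.4 185.9 205.9] F [0.7 0.3 0. ] w 0.002 gf 0.0
psi 3.1349
tool axes (rows) [[-1.0, 0.007, 0.001], [0.007, 1.0, -0.001], [-0.001, -0.001, -1.0]]
tool offset to target [-5.2  0.2 69.9]
```

```bash
python3 -m jog '[{"offset":[0,0,0.025],"angular":[0,0,0.018],"grip":1},{"offset":[0,0,0.03],"angular":[0,0,0],"grip":1},{"offset":[0,0,0.015],"angular":[0,0,0],"grip":1},{"offset":[0,-0.012,0],"angular":[0,0,0],"grip":1},{"offset":[0,-0.015,0],"angular":[0,0,0],"grip":1},{"offset":[0,-0.012,0],"angular":[0,0,0],"grip":1},{"offset":[0,-0.010,0.001],"angular":[0,0,0],"grip":1},{"offset":[0,-0.008,0.003],"angular":[0,0,0],"grip":1},{"offset":[0,-0.007,0.004],"angular":[0,0,0],"grip":1},{"offset":[0,-0.006,0.005],"angular":[0,0,0],"grip":1},{"offset":[0,-0.005,0.005],"angular":[0,0,0],"grip":1},{"offset":[0,0,0],"angular":[0,0,0],"grip":1}]' 20; python3 st.py
```

```text
clock: 19.32
ee_pos: [549.6, 110.1, 117.5]
tcp_rot: [0.013, 1.0, -0.0, -0.001]
ft_force: [1.1, 0.1, 1.1]
width: 0.004
grasp_force: 0.0
t 19.32 j [ 0.55  0.72 -1.09  1.85  0.75  1.04  0.69] tcp [549.6 110.1 117.5] F [1.1 0.1 1.1] w 0.004 gf 0.0
psi 3.1153
tool axes (rows) [[-1.0, 0.026, 0.001], [0.026, 1.0, -0.0], [-0.001, -0.0, -1.0]]
```

```bash
python3 -m jog '[{"offset":[0,-0.004,0.006],"angular":[0,0,0],"grip":1},{"offset":[0,-0.003,0.007],"angular":[0,0,0],"grip":1},{"offset":[0,-0.003,0.006],"angular":[0,0,0],"grip":1},{"offset":[0,-0.002,0.006],"angular":[0,0,0],"grip":1},{"offset":[0,-0.001,0.003],"angular":[0,0,0],"grip":1},{"offset":[0,0,0.001],"angular":[0,0,0],"grip":1},{"offset":[0,0,0],"angular":[0,0,0],"grip":1}]' 20
```

```text
clock: 20.2
ee_pos: [549.5, 97.7, 89.1]
tcp_rot: [0.013, 1.0, -0.0, -0.0]
ft_force: [0.0, -0.1, 0.9]
width: 0.004
grasp_force: 0.0
```

```bash
python3 -m jog '[{"offset":[0,0,0.001],"angular":[0,0,0],"grip":1},{"offset":[0,0,0.0008],"angular":[0,0,0],"grip":1},{"offset":[0,0,0],"angular":[0,0,0],"grip":1}]' 20
```

```text
clock: 20.58
ee_pos: [549.6, 97.8, 87.4]
tcp_rot: [0.013, 1.0, -0.0, 0.0]
ft_force: [-0.4, -0.6, 0.5]
width: 0.008
grasp_force: 0.0
```

```bash
python3 -m jog '[{"offset":[0,0,0.001],"angular":[0,0,0],"grip":1},{"offset":[0,0,0.0005],"angular":[0,0,0],"grip":1},{"offset":[0,0,0],"angular":[0,0,0],"grip":1}]' 20
```

```text
clock: 20.95
ee_pos: [549.7, 97.7, 87.0]
tcp_rot: [0.013, 1.0, -0.001, 0.0]
ft_force: [-3.5, -2.1, 10.3]
width: 0.006
grasp_force: 5.3
```

```bash
python3 -m jog '[{"offset":[0,-0.001,-0.02],"angular":[0,0,0],"grip":1},{"offset":[0,-0.008,-0.04],"angular":[0,0,0],"grip":1},{"offset":[0,-0.008,-0.045],"angular":[0,0,0],"grip":1},{"offset":[0,-0.01,-0.045],"angular":[0,0,0],"grip":1},{"offset":[0,-0.015,-0.025],"angular":[0,0,0],"grip":1},{"offset":[0,-0.015,0],"angular":[0,0,0],"grip":1},{"offset":[0,0,0],"angular":[0,0,0],"grip":1},{"offset":[0,0,0],"angular":[0,0,0],"grip":1}]' 20; python3 st.py 671 40.6 265
python3 - <<'E'
from h import *
w=cam("wrist");s=cam("scene")
cv2.imwrite("pics/f.png",np.hstack([cv2.resize(w["color"],(440,330)),crop(s,280,180,120,110,3)]))
E
```

```text
clock: 21.95
ee_pos: [547.4, 41.0, 260.0]
tcp_rot: [0.013, 1.0, 0.0, -0.001]
ft_force: [0.4, -0.5, 0.2]
width: 0.006
grasp_force: 0.0
t 21.95 j [ 0.81  0.56 -1.27  1.75  0.56  1.26  0.94] tcp [547.4  41.  260. ] F [ 0.4 -0.5  0.2] w 0.006 gf 0.0
psi 3.1161
tool axes (rows) [[-1.0, 0.026, 0.002], [0.026, 1.0, 0.0], [-0.002, 0.0, -1.0]]
tool offset to target [-123.5    2.7   -5.2]
```

View pics/f.png

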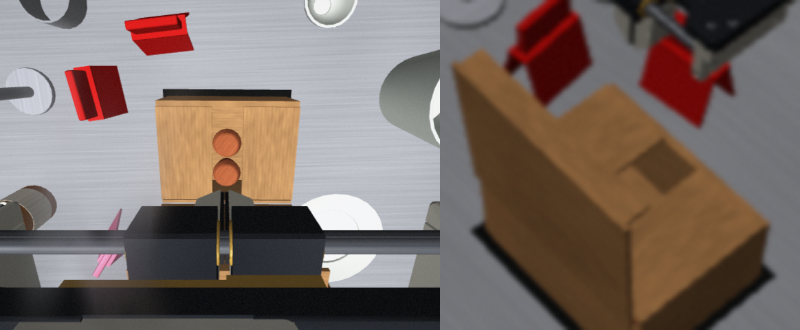

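Both flaps are flat (wrist (185,150) and (270,150)). Now over the lid, rising a little first.

```bash
python3 -m jog '[{"offset":[0,0,-0.02],"angular":[0,0,0],"grip":1},{"offset":[-0.025,0,-0.005],"angular":[0,0,0],"grip":1},{"offset":[-0.035,0.001,0],"angular":[0,0,0],"grip":1},{"offset":[-0.035,0.001,0],"angular":[0,0,0],"grip":1},{"offset":[-0.032,0.001,0],"angular":[0,0,0],"grip":1},{"offset":[0,0,0],"angular":[0,0,0],"grip":1},{"offset":[0,0,0],"angular":[0,0,0],"grip":1}]' 20; python3 st.py 671 40.6 200
```

```text
clock: 22.92
ee_pos: [674.7, 41.5, 286.6]
tcp_rot: [0.012, 1.0, 0.0, -0.0]
ft_force: [-0.3, 0.7, -0.8]
width: 0.006
grasp_force: 0.0
t 22.93 j [ 0.58  0.73 -1.15  1.39  0.66  1.43  0.99] tcp [674.7  41.5 286.6] F [-0.3  0.7 -0.8] w 0.006 gf 0.0
psi 3.117
tool axes (rows) [[-1.0, 0.025, 0.0], [0.025, 1.0, 0.001], [-0.0, 0.001, -1.0]]
tool offset to target [ 3.7 -1.1 86.6]
```

```bash
python3 -m jog '[{"offset":[0,-0.001,0.03],"angular":[0,0,0],"grip":1},{"offset":[0,0,0.035],"angular":[0,0,0],"grip":1},{"offset":[0,0,0.015],"angular":[0,0,0],"grip":1},{"offset":[0,0,0],"angular":[0,0,0],"grip":1}]' 20; python3 st.py
```

```text
clock: 23.42
ee_pos: [674.4, 39.2, 205.6]
tcp_rot: [0.013, 1.0, -0.0, -0.001]
ft_force: [0.4, -0.2, -0.4]
width: 0.004
grasp_force: 0.0
t 23.43 j [ 0.57  0.8  -1.1   1.48  0.72  1.31  0.95] tcp [674.4  39.2 205.6] F [ 0.4 -0.2 -0.4] w 0.004 gf 0.0
psi 3.116
tool axes (rows) [[-1.0, 0.026, 0.001], [0.026, 1.0, -0.0], [-0.001, -0.0, -1.0]]
```

```bash
python3 -m jog '[{"offset":[0.014,0,0],"angular":[0,0,0],"grip":1},{"offset":[0.014,0,0],"angular":[0,0,0],"grip":1},{"offset":[0.011,0,0],"angular":[0,0,0],"grip":1},{"offset":[0.011,0,0.001],"angular":[0,0,0],"grip":1},{"offset":[0.011,0,0.002],"angular":[0,0,0],"grip":1},{"offset":[0.011,0,0.004],"angular":[0,0,0],"grip":1},{"offset":[0.011,0,0.004],"angular":[0,0,0],"grip":1},{"offset":[0.011,0,0.005],"angular":[0,0,0],"grip":1},{"offset":[0,0,0],"angular":[0,0,0],"grip":1}]' 20; python3 st.py
```

```text
clock: 24.55
ee_pos: [580.0, 41.7, 189.3]
tcp_rot: [0.013, 1.0, -0.0, -0.001]
ft_force: [0.1, -0.2, 0.3]
width: 0.006
grasp_force: 0.0
t 24.55 j [ 0.7   0.68 -1.17  1.75  0.68  1.18  0.88] tcp [580.   41.7 189.3] F [ 0.1 -0.2  0.3] w 0.006 gf 0.0
psi 3.1163
tool axes (rows) [[-1.0, 0.025, 0.001], [0.025, 1.0, -0.001], [-0.001, -0.001, -1.0]]
```

```bash
python3 -m jog '[{"offset":[0.010,0,0.006],"angular":[0,0,0],"grip":1},{"offset":[0.009,0,0.008],"angular":[0,0,0],"grip":1},{"offset":[0.008,0,0.008],"angular":[0,0,0],"grip":1},{"offset":[0.008,0,0.010],"angular":[0,0,0],"grip":1},{"offset":[0.006,0,0.010],"angular":[0,0,0],"grip":1},{"offset":[0.005,0,0.010],"angular":[0,0,0],"grip":1},{"offset":[0.004,0,0.011],"angular":[0,0,0],"grip":1},{"offset":[0.003,0,0.010],"angular":[0,0,0],"grip":1},{"offset":[0,0,0],"angular":[0,0,0],"grip":1}]' 20; python3 st.py
```

```text
clock: 25.68
ee_pos: [527.5, 43.2, 116.0]
tcp_rot: [0.013, 1.0, -0.0, -0.001]
ft_force: [0.3, 0.4, -0.8]
width: 0.004
grasp_force: 0.0
t 25.68 j [ 0.71  0.69 -1.13  1.93  0.75  1.01  0.79] tcp [527.5  43.2 116. ] F [ 0.3  0.4 -0.8] w 0.004 gf 0.0
psi 3.1161
tool axes (rows) [[-1.0, 0.026, 0.002], [0.026, 1.0, -0.0], [-0.002, -0.0, -1.0]]
```

```bash
python3 -m jog '[{"offset":[0.002,0,0.008],"angular":[0,0,0],"grip":1},{"offset":[0.001,0,0.006],"angular":[0,0,0],"grip":1},{"offset":[0,0,0.004],"angular":[0,0,0],"grip":1},{"offset":[0,0,0.002],"angular":[0,0,0],"grip":1},{"offset":[0,0,0],"angular":[0,0,0],"grip":1}]' 20; python3 st.py
```

```text
clock: 26.3
ee_pos: [525.2, 43.4, 96.9]
tcp_rot: [0.013, 1.0, 0.0, -0.0]
ft_force: [0.2, 0.2, 0.4]
width: 0.009
grasp_force: 0.0
t 26.3 j [ 0.69  0.71 -1.1   1.95  0.78  0.98  0.76] tcp [525.2  43.4  96.9] F [0.2 0.2 0.4] w 0.009 gf 0.0
psi 3.1159
tool axes (rows) [[-1.0, 0.026, 0.0], [0.026, 1.0, 0.0], [-0.0, 0.0, -1.0]]
```

```bash
python3 -m jog '[{"offset":[0,0,0.002],"angular":[0,0,0],"grip":1},{"offset":[0,0,0.002],"angular":[0,0,0],"grip":1},{"offset":[0,0,0.001],"angular":[0,0,0],"grip":1},{"offset":[0,0,0],"angular":[0,0,0],"grip":1}]' 20
```

```text
clock: 26.8
ee_pos: [525.2, 43.3, 91.8]
tcp_rot: [0.013, 1.0, -0.0, -0.0]
ft_force: [-0.7, 0.7, 0.2]
width: 0.004
grasp_force: 0.0
```

```bash
python3 -m jog '[{"offset":[0,0,0.001],"angular":[0,0,0],"grip":1},{"offset":[0,0,0],"angular":[0,0,0],"grip":1}]' 20
```

```text
clock: 27.05
ee_pos: [525.3, 43.4, 91.3]
tcp_rot: [0.013, 1.0, -0.0, 0.0]
ft_force: [-2.2, -0.3, 4.0]
width: 0.004
grasp_force: 2.1
```

```bash
python3 -m jog '[{"offset":[0,0,0.0008],"angular":[0,0,0],"grip":1},{"offset":[0,0,0],"angular":[0,0,0],"grip":1}]' 20
```

```text
clock: 27.3
ee_pos: [525.3, 43.4, 91.0]
tcp_rot: [0.013, 1.0, -0.0, 0.0]
ft_force: [-2.8, -2.7, 10.8]
width: 0.007
grasp_force: 5.4
```

```bash
python3 -m jog '[{"offset":[0,0,-0.01],"angular":[0,0,0],"grip":1},{"offset":[0,0,-0.04],"angular":[0,0,0],"grip":1},{"offset":[0,0,-0.05],"angular":[0,0,0],"grip":1},{"offset":[0.01,0,-0.05],"angular":[0,0,0],"grip":1},{"offset":[0.03,0,-0.02],"angular":[0,0,0],"grip":1},{"offset":[0.03,0,0],"angular":[0,0,0],"grip":1},{"offset":[0,0,0],"angular":[0,0,0],"grip":1},{"offset":[0,0,0],"angular":[0,0,0],"grip":1}]' 20
python3 - <<'E'
from h import *
w=cam("wrist");s=cam("scene")
cv2.imwrite("pics/g.png",np.hstack([cv2.resize(w["color"],(400,300)),crop(s,215,90,200,215,2)[:430]][1:]+[cv2.copyMakeBorder(cv2.resize(w["color"],(400,300)),0,130,0,0,0)]))
E
python3 st.py
```

```text
clock: 28.3
ee_pos: [455.9, 44.7, 260.3]
tcp_rot: [0.013, 1.0, -0.0, 0.0]
ft_force: [0.1, -0.1, -0.8]
width: 0.004
grasp_force: 0.0
t 28.4 j [ 1.05  0.41 -1.46  1.95  0.45  1.18  0.96] tcp [456.   45.1 260.2] F [-0.5 -0.1  0.4] w 0.004 gf 0.0
psi 3.1153
tool axes (rows) [[-1.0, 0.026, -0.0], [0.026, 1.0, 0.001], [0.0, 0.001, -1.0]]
```

View pics/g.png

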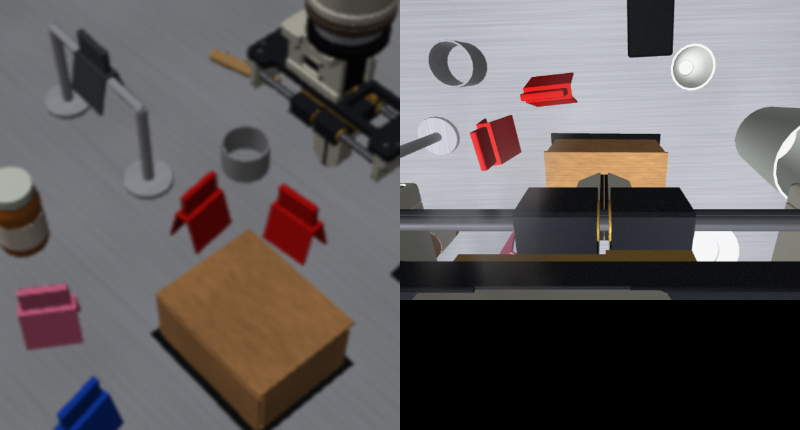

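The carton is closed flat (scene crop (255,320)) and the marker hangs on the bar (90,75). The bystanders visible here are undisturbed and the robot is clear. Handing in.

```bash
python3 -c "from cell import job_done; print(job_done())"
```

```text
the job is handed in; nothing more can be done
None
```

The steel marker hangs released astride the rail bar, both side flaps are folded flat and the lid is fully closed over them; I handed the job in at about 28 s, with fold presses at about 11 N or less and no sign of the tub, jar, plate, bowl, cutter or look-alikes being disturbed.

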